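# Level the tilting table and hold the moisture meter on the panel's mark

### The job

Turn the gearbox knob until the tilting table with the clamped panel is level, then take the moisture meter out of its stand and hold it upright over the pencil cross on the panel, its two pins in line with the cross's long stroke and their midpoint on the crossing, pressed gently down so that the sprung pins are about half pushed in. Finish while still holding the meter there with the gripper: do not put it down or let go. Never lean hard on the panel, and leave the glue bottle, the offcut and the tape roll where they are.

Things in the scene. Friction and masses are not known exactly. Their poses are not given: they have to be found in the camera images.
- tilt_table (a joint): Tilt (rad) of the aluminium tilting table (plate 210 x 170 x 12 mm) about its horizontal trunnion axis, which runs along the frame's y axis 70 mm above the bench. 0 is level; positive means the edge on the frame's +x side (away from the robot) is low. It starts 0.06 to 0.135. The gearbox drives it: tilt = 0.1 x (1.571 - knob), so 1 rad of knob gives 0.1 rad of tilt; it stays where it is left.
- knob (a joint): Angle (rad) of the black knob on top of the gearbox, which stands beside the table on the frame's -y side. It grows when turned clockwise seen from above, range 0 to 2.2. At 0 the grip bar lies along the frame's x axis with its white dash towards -x (the robot); at 1.571 (table level) the bar lies along the trunnion axis, white dash towards the table. It starts 0.25 to 0.95 and so needs 0.6 to 1.35 rad clockwise. Its friction, about 0.1 N m, holds it.
- knob_grip (a point): Point on the knob's upright axis at the height to grip, 102 mm above the bench and 7 mm below the top of the grip bar. The bar is 42 mm long, 14 mm thick and 32 mm high, on a disc of 44 mm diameter whose top is 23 mm below this point. The point turns with the knob: its x axis lies along the bar, its z axis points up. Lies 175 mm from the frame's origin along the frame's -y.
- frame: Fixed grey painted frame of the tilting table: base plate 150 x 330 x 12 mm, two trunnion posts 87 mm high at 98 mm either side along y, gearbox 70 x 66 mm and 65 mm high centred 175 mm along -y. Origin on the bench under the middle of the tilting table; z up, y along the trunnion axis, x away from the robot (turned by up to 0.35 rad).
- panel: Pale wooden panel 190 x 140 x 20 mm clamped fast on the tilting table by two small clamps at its near (-x) end (they stand up to 22 mm above the panel, 70 mm from its middle). Origin at the middle of its underside; x along its 190 mm length, z square to its face. It tilts with the table; level, its top is 108 mm above the bench.
- mark (a point): Crossing of the pencil cross on the panel's top face, 30 mm along x and 10 mm along y from the panel's middle. The long stroke is 70 mm, along the panel's x axis; the short one is 24 mm along y. The point's axes are the panel's.
- stand: Fixed wooden block 90 x 70 mm, 60 mm high, with an upright slot 42 x 22 mm (long way along its x) right through it, in which the meter stands. Origin at the middle of its underside, z up.
- meter: Loose moisture meter, 0.2 kg, upright in the stand. Grey casing 54 (x) x 32 (y) x 90 (z) mm; a black head 36 x 16 mm reaches 22 mm below it into the slot, two steel pins 18 mm farther. Origin at the middle of the casing's underside, on the stand's top; z up. Grip the 32 mm thickness from above, about 24 mm below the top (deeper, the gripper's body may hit it). Raise it over 40 mm to clear the stand.
- pins (a joint): How far (m) the two sprung pins are pushed into the meter's head: 0 fully out, 0.014 fully in. Both move together. The spring pushes with 1 N at the start and 5.2 N fully in (300 N/m); half in, 7 mm, is 3.1 N.
- pin_tips (a point): Midpoint between the two pin tips, on the meter's axis, 40 mm below the meter's origin when the pins are out. The pins are 5 mm thick and stand 24 mm apart along the meter's x axis; the point's axes are the meter's.
- glue: Bystander: white glue bottle, 60 mm diameter, 160 mm high, standing. Origin at the middle of its underside.
- offcut: Bystander: wooden offcut 90 x 45 x 30 mm lying flat. Origin at the middle of its underside.
- tape: Bystander: roll of paper tape, 100 mm diameter, 24 mm high, lying flat. Origin at the middle of its underside.
Mind the look-alikes: they are no part of the job. There is more than one size of the meter; the job needs the largest.

How it is judged (in metres and radians):
On the way, in this order (a step that is already met when the one before it is completed fails the run):
1. the tilting table is level within 0.02 rad (1.1 degrees) and at rest, the meter still in its stand (value of joint tilt_table between -0.02 and 0.02 rad and velocity of joint tilt_table between -0.01 and 0.01 rad/s and z of meter in the frame of stand below 0.07 m), for 0.2 s.
2. the meter is lifted clear of its stand in the gripper (height (world z) of pin_tips above 0.063 m and contact force between the fingers and meter above 2 N), for 0.2 s.
At the end, for the whole second after the job is handed in: Table level within 0.02 rad; meter held still in the gripper, upright within 5 degrees, pins within 8 degrees of the long stroke, their midpoint within 6 mm of the crossing, pushed in 3 to 11 mm of 14, pressing on the panel with 1 to 7 N (value of joint tilt_table between -0.02 and 0.02 rad and horizontal distance between pin_tips and mark below 0.006 m and angle between meter's own z axis and vertical below 0.09 rad and angle between the x axis of meter and the x axis of panel, either way round below 0.14 rad and value of joint pins between 0.003 and 0.011 m and contact force between meter and panel between 1 and 7 N and contact force between the fingers and meter above 2 N and linear speed of meter below 0.02 m/s); the arm keeps its last pose, push and grip.
It fails at once if the glue is disturbed (moved more than 20 mm) (distance of glue from where it was at the start of the episode above 0.02 m).
It fails at once if the offcut is disturbed (moved more than 20 mm) (distance of offcut from where it was at the start of the episode above 0.02 m).
It fails at once if the tape is disturbed (moved more than 20 mm) (distance of tape from where it was at the start of the episode above 0.02 m).
It fails at once if the meter is pressed on the panel with more than 15 N (contact force between meter and panel above 15 N).
It fails at once if the robot leans on the panel with more than 15 N (contact force between the arm and panel above 15 N).
It also fails if it takes over 58 s, if anything falls off the work surface, if the arm or the gripper's body presses on something with over 40 N, if the wrist force passes 120 N, or if a joint passes its speed limit or range.

### The arm

A 6-joint arm with a two-finger parallel gripper is mounted at the origin on the work surface. World frame = base frame: x ahead of the robot, y to its left, z up, the work surface at z = 0. Lengths are in m, angles in degrees, forces in N, time in s.
With the tool pointing down it reaches from about 0.25 to 0.725 m from the base axis. Payload 9.7 kg.
Tool frame: the origin (TCP) lies midway between the tips of the shut fingers; the grasp point (between the pads) lies bot.hold_point_z behind it (bot.hold_point_z is the distance from the TCP to the grasp point, in m); z points along the fingers, y is the line along which they close (so a half turn about z gives the same grasp; the last joint's range is limited). The gripper opens to 85 mm and grips with 20 to 120 N. Pads are 22 mm wide; open, the fingers measure 114 mm over their backs; the gripper's body (76 mm by 85 mm) begins 54 mm behind the grasp point. The pads swing forward as they close: fully open they stand 13 mm farther back than shut.
Start: joints at [-73.682, 4.979, 10.078, 95.1, 0, 90], TCP at [0.155, -0.528, 0.198] pointing down, gripper open.
Joint ranges: [-179.16, 179.16], [-48.56, 103.87], [-65.8, 70.77], [-126.05, 130.52], [-82.76, 87.17], [-180, 180]. Speed limits (degrees/s): [127.2, 127.2, 147.25, 180, 180, 180].

### API

Orientations are given as [roll, pitch, yaw] about the fixed x, y, z axes, in that order (R = Rz(yaw) Ry(pitch) Rx(roll)).
In Python, from workcell import bot, camera, camera_model, ticket gives the robot as it stands.
- The arm moves only by the tool send_rows, never from a script. Its argument "targets" is text: rows parted by semicolons, each of 5 numbers parted by spaces: the shift along the tool's x, y, z in mm, then the turn about the tool's z in degrees, then the closure in counts, from 0 (fully open) to 255 (shut). A call has 1 to 20 rows; each row is the pose to reach, as a shift and turn from the pose commanded when the call began, along the tool's axes at that moment; what a row does not reach only later rows make up. A row lasts 1/8 s, in which the tool goes at most 62.5 mm and 10.7 degrees, less where a joint would pass 70% of its speed; a pose out of reach is approached as far as the arm can. A call with a gripper value outside its range is refused whole. The fingers move at their own pace and stop on an object; "newtons" is the grip in N (left out, the last holds). Time passes only in rows, so rows that repeat a pose let the fingers close. It gives the time, the measured TCP pose, the force, the opening and the grip force at its end, in the units of the state.
- bot.get_obs(): the state, without advancing time (a new reading comes with each control period).
- camera(name): name is "scene" or "top" or "wrist"; returns the picture (400x640x3 uint8, blue, green, red); there is no depth.
- camera_model(name): a dict with "K" (3x3 intrinsics, pixels), "pose" (4x4, takes a point from camera to world coordinates); the wrist camera has in their place "T_tool_cam" (4x4, takes a point from camera to tool coordinates, whose origin is the TCP and whose axes are the flange's). Camera axes: x right, y down, z forward; pixel columns grow to the right and rows downward; lengths in m; the calibration is good to about 2 mm. A picture is of the moment at which its call begins: read the wrist's pose just before it. camera_model takes no time and is no camera call.
- ticket.job_done(): hands the job in; it is judged then, once.
The state is a dict: "time": time; "q": joint angles; "qd": joint speeds; "joint_efforts": joint torques, N m; "ee_pos": TCP position; "tcp_rot": TCP orientation; "wrist_force": force on the tool from outside, world axes, zero at the start; "torque": the same for the moment, N m; "opening": finger opening in m; "grasp_force": force on a finger pad.
Only numpy, scipy, OpenCV 4.12 (cv2) and the standard library are available. Lean on these libraries where they do the work, as an engineer would, in place of code of your own. Each camera call takes 0.05 s, during which the arm holds its last target. There are 200 camera calls.

## Working session

There is one attempt and no reset: what is moved stays moved. The work goes in short steps, Python scripts to look and compute and a tool call to move; the robot and the scene stay as the last step left them, time stands still between calls to the robot, and variables do not carry over. Pictures are saved under pics/ and viewed, at most 10 in all, crops included, and the job is handed in when it is done.

Besides the shell and the picture viewer there is one more tool, called as name(argument=value, ...) on one line, values as JSON. send_rows: Moves the arm, as the interface text tells. Its arguments: {"type":"object","properties":{"targets":{"type":"string"},"newtons":{"type":"number"}},"required":["targets"]}

```bash
mkdir -p pics; ls; python3 - <<'E'
from workcell import bot,camera,camera_model
import cv2,numpy as np
print(bot.get_obs(),bot.hold_point_z)
a=camera("scene");b=camera("top");w=camera("wrist")
for n,i in zip(("scene","top","wrist"),(a,b,w)): cv2.imwrite(f"pics/{n}0.png",i)
for n in("scene","top"): print(n,camera_model(n))
print(camera_model("wrist"))
E
```

```text
pics
{'time': 0.0, 'q': array([-7.36818197e+01,  5.01115242e+00,  1.00346646e+01,  9.50994675e+01,
        2.38397615e-03,  9.00004258e+01]), 'qd': array([ 0.02819711,  0.06020978,  0.04713059, -0.0744861 , -0.03646134,
        0.00356966]), 'joint_efforts': array([ 5.96605914e-04, -5.20390248e+01,  4.64801717e+01,  1.64824032e-02,
        3.10076564e-05, -2.91398692e-07]), 'ee_pos': array([ 0.15447047, -0.52757907,  0.19688448]), 'tcp_rot': array([-1.79924045e+02, -2.38340963e-03,  1.63177514e+01]), 'wrist_force': array([-0.31803073,  0.37046278,  0.19595194]), 'torque': array([0.04468523, 0.02969102, 0.01038771]), 'grasp_force': 0.0, 'opening': 0.08518783555077299} 0.0187
scene {'K': array([[414.25635179,   0.        , 321.67002272],
       [  0.        , 414.25635179, 198.23205369],
       [  0.        ,   0.        ,   1.        ]]), 'pose': array([[-7.80489676e-01,  4.13278936e-01, -4.69080364e-01,
         1.09688181e+00],
       [ 6.25168073e-01,  5.16992986e-01, -5.84707733e-01,
         6.65910359e-01],
       [ 8.63868109e-04, -7.49612416e-01, -6.61876484e-01,
         8.40
[... 335 characters left out ...]
      [-0.9996955 ,  0.01929076, -0.01538754,  0.02090193],
       [ 0.01158119, -0.18384685, -0.98288667,  1.48036058],
       [ 0.        ,  0.        ,  0.        ,  1.        ]])}
{'K': array([[324.14106537,   0.        , 318.35022351],
       [  0.        , 324.14106537, 195.55586239],
       [  0.        ,   0.        ,   1.        ]]), 'T_tool_cam': array([[-9.02771479e-05, -9.64718417e-01, -2.63283818e-01,
         6.77400342e-02],
       [ 9.99999892e-01, -2.07115483e-04,  4.16018667e-04,
         1.37854551e-04],
       [-4.55871024e-04, -2.63283752e-01,  9.64718331e-01,
        -1.77660710e-01],
       [ 0.00000000e+00,  0.00000000e+00,  0.00000000e+00,
         1.00000000e+00]])}
```

View pics/scene0.png

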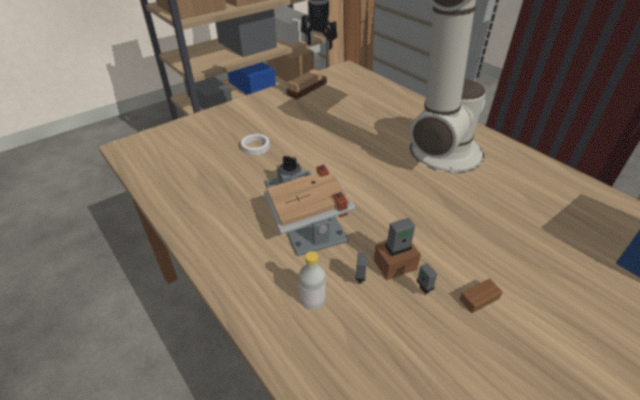

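View pics/top0.png

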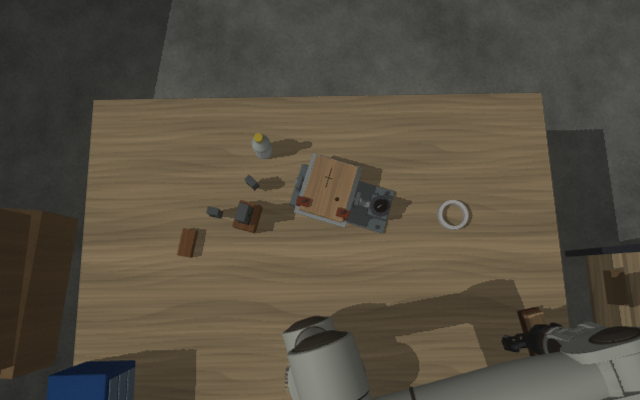

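The meter candidates are the large one in the wooden stand (scene 401,236; top 243,212) and two small loose ones (scene 361,266 and 427,278; top 251,182 and 215,212). I choose the one in the stand. The panel cross is at top (329,177), and the knob is at top (381,205) and scene (289,162). Next is one close crop of both views to check this choice.

```bash
cat > h.py <<'E'
import numpy as np,cv2
from scipy.spatial.transform import Rotation as R
from workcell import bot,camera,camera_model
def toolT():
    o=bot.get_obs();T=np.eye(4);T[:3,:3]=R.from_euler('xyz',o['tcp_rot'],degrees=True).as_matrix();T[:3,3]=o['ee_pos'];return T
def cam(n,T=None):
    m=camera_model(n);return m['K'],(m['pose'] if n!='wrist' else (toolT() if T is None else T)@m['T_tool_cam'])
def ray(c,uv):
    K,P=c;d=P[:3,:3]@np.linalg.solve(K,[uv[0],uv[1],1.]);return P[:3,3],d/np.linalg.norm(d)
def plane(c,uv,z):
    o,d=ray(c,uv);return o+d*(z-o[2])/d[2]
def tri(*rs):
    A=sum(np.eye(3)-np.outer(d,d) for o,d in rs);b=sum((np.eye(3)-np.outer(d,d))@o for o,d in rs)
    p=np.linalg.solve(A,b);return p,[round(float(np.linalg.norm(np.cross(p-o,d)))*1e3,1) for o,d in rs]
def proj(c,p):
    K,P=c;q=K@(P[:3,:3].T@(np.asarray(p)-P[:3,3]));return q[:2]/q[2]
E
python3 - <<'E'
from h import *
a=cv2.imread('pics/top0.png')[130:250,190:410];b=cv2.imread('pics/scene0.png')[140:300,240:460]
A=cv2.resize(a,None,fx=3.6,fy=3.6,interpolation=2)[:, :792];B=cv2.resize(b,None,fx=1,fy=1)
cv2.imwrite('pics/c1.png',A)
cv2.imwrite('pics/c2.png',cv2.resize(b,None,fx=3.6,fy=3.6,interpolation=2))
t=cam('top');s=cam('scene')
print(tri(ray(t,(329,177)),ray(s,(298,199))),tri(ray(t,(381,204)),ray(s,(290,160))))
E
```

```text
(array([ 0.62854967, -0.02315875,  0.1052593 ]), [2.5, 2.5]) (array([ 0.53879527, -0.18654482,  0.09983754]), [2.4, 2.4])
```

View pics/c1.png

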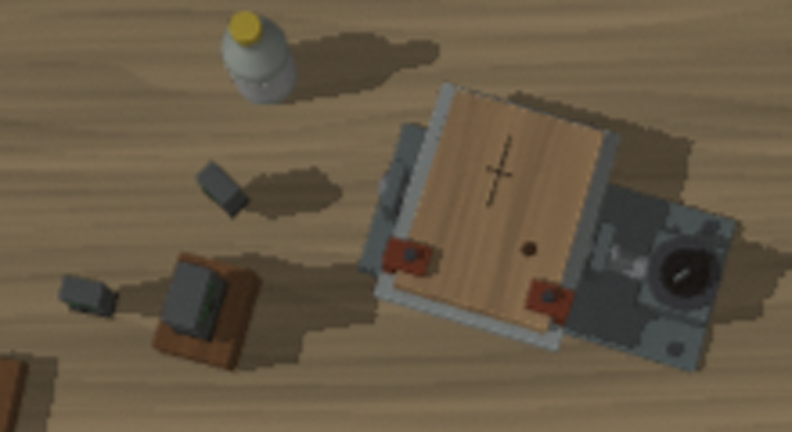

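View pics/c2.png

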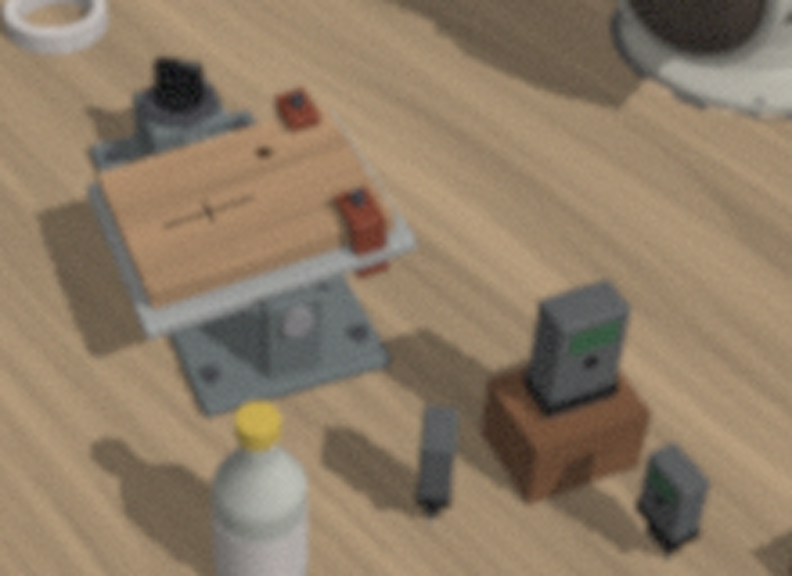

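The crop confirms it: the meter in the stand (top crop 195,300) is the largest. The cross is at crop (499,172), and the dark dot at (529,248) is a knot, not the mark. The measured mark-to-knob offset fits the given geometry with a frame yaw of about -19°. I'll start with a short raise to check the joint 6 sign.

send_rows(targets="20 0 -25 10 0; 40 0 -50 10 0")

```text
time: 0.4
ee_pos: [0.1931, -0.5162, 0.2478]
tcp_rot: [-179.9, 0.0, 6.1]
wrist_force: [0.8, -0.7, -0.3]
opening: 0.0853
grasp_force: 0.0
```

```bash
python3 -c "
from h import *
o=bot.get_obs();print(o['time'],o['q'].round(1),o['ee_pos'].round(4),o['tcp_rot'].round(2))
T=toolT();d=T[:3,:3].T@(np.array([.54,-.187,.25])-T[:3,3]);print(d*1e3)"
```

```text
0.4 [-69.5   6.7  17.6 101.   -0.  104.4] [ 0.1931 -0.5162  0.2478] [-1.7994e+02  2.0000e-02  6.1400e+00]
[ 380.12540171 -290.26293112   -2.01318058]
```

send_rows(targets="100 -80 0 -20 0; 200 -150 0 -40 0; 300 -230 0 -60 0; 380 -290 0 -80 0; 380 -290 0 -100 0; 380 -290 0 -115 0; 380 -290 0 -115 0; 380 -290 0 -115 0; 380 -290 0 -115 0; 380 -290 0 -115 0; 380 -290 0 -115 0; 380 -290 0 -115 0; 380 -290 0 -115 0")

```text
time: 2.02
ee_pos: [0.5386, -0.1866, 0.2474]
tcp_rot: [-180.0, -0.0, 121.1]
wrist_force: [-0.4, -0.5, 0.7]
opening: 0.0851
grasp_force: 0.0
```

```bash
python3 -c "
from h import *
o=bot.get_obs();print(o['time'],o['q'].round(1),o['ee_pos'].round(4),o['tcp_rot'].round(2))
T=toolT();np.save('w1.npy',T);cv2.imwrite('pics/w1.png',camera('wrist'));print(proj(cam('wrist'),(.54,-.187,.109)),proj(cam('wrist'),(.6285,-.023,.106)))"
```

```text
2.025 [-19.1   9.3  20.5 101.2   0.   39.7] [ 0.5386 -0.1866  0.2474] [-1.7999e+02 -1.0000e-02  1.2115e+02]
[318.16269962 176.84848653] [491.24620296  76.34946964]
```

View pics/w1.png

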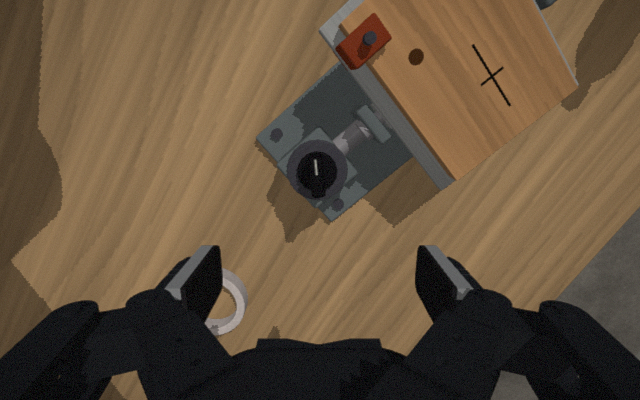

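The knob is at (318,172) with its dash pointing up in the picture, from (317,176) to (316,160). The cross is at (491,76), within a pixel of my prediction. Next I refine the bar angle, the frame yaw and the meter and stand from masks.

```bash
python3 - <<'E'
from h import *
c=cam('wrist',np.load('w1.npy'));im=cv2.imread('pics/w1.png')
g=im[140:205,280:355].astype(int).max(2)
ys,xs=np.where(im[150:190,300:335].min(2)>110);p=np.c_[xs+300,ys+150].astype(float);print('dash',len(p))
l=cv2.fitLine(p.astype(np.float32),2,0,.01,.01).ravel();m=l[2:];ends=[m-l[:2]*8*np.sign(l[1]),m+l[:2]*8*np.sign(l[1])]
A,B=[plane(c,e,.109) for e in ends];print('far-up end',A,'low',B,'yaw',np.degrees(np.arctan2(*(A-B)[1::-1])),m)
ys,xs=np.where(g<22);q=np.c_[xs+280,ys+140].astype(np.float32);print('black',len(q),cv2.minAreaRect(q),q.min(0),q.max(0))
# cross stroke: dark pixels in panel region
sub=im[35:115,462:520].astype(int);ys,xs=np.where(sub.sum(2)<150);q=np.c_[xs+462,ys+35].astype(float);print('cross',len(q))
print(cv2.minAreaRect(q.astype(np.float32)))
for f in (-19,):
  th=.087;R0=R.from_euler('z',f,degrees=True).as_matrix()@R.from_euler('y',th).as_matrix();n=R0[:,2]
  P0=np.array([.597,-.023,.07])+.038*n
  def pl(uv):
    o,d=ray(c,uv);return o+d*(n@(P0-o))/(n@d)
  W=np.array([pl(u) for u in q]);L=cv2.fitLine(W[:,:2].astype(np.float32),cv2.DIST_HUBER,0,.001,.001).ravel()
  print('stroke yaw',np.degrees(np.arctan2(L[1],L[0])));s=(W[:,:2]-L[2:])@L[:2];print('len',np.ptp(s)); print('ctr',pl((491,76)))
cv2.imwrite('pics/k.png',cv2.resize(im[130:220,260:375],None,fx=6,fy=6,interpolation=0))
E
```

```text
dash 21
far-up end [ 0.52795508 -0.17350302  0.109     ] low [ 0.53753    -0.18631333  0.109     ] yaw 126.77584248818667 [315.61905 167.09525]
black 826 ((317.8646545410156, 172.57180786132812), (41.550140380859375, 38.725624084472656), 48.01278305053711) [297. 152.] [335. 197.]
cross 189
((491.2303161621094, 74.83146667480469), (66.78328704833984, 24.509689331054688), 77.00537872314453)
stroke yaw -18.274172
len 0.06850680556518574
ctr [ 0.6282664  -0.0228017   0.10557141]
```

View pics/k.png

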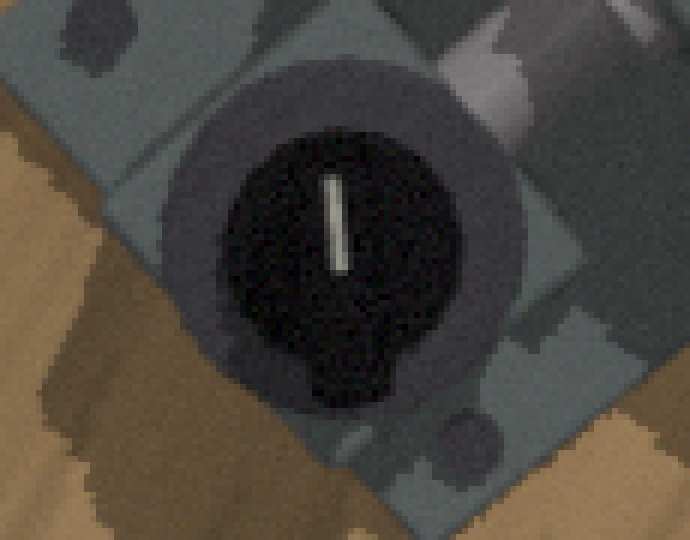

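```bash
python3 - <<'E'
from h import *
c=cam('wrist',np.load('w1.npy'))
print('disc',plane(c,(316.9,170.8),.079),'purple',plane(c,(317.3,169.2),.072),'barend',plane(c,(318.7,197),.109))
T=np.load('w1.npy')
d=T[:3,:3].T@(np.array([.5385,-.1875,.102])-T[:3,3]);print(d*1e3+[0,0,bot.hold_point_z*1e3])
# meter & stand
t=cam('top');s=cam('scene')
cr=lambda u,v:(190+u/3.6,130+v/3.6); cs=lambda u,v:(240+u/3.6,140+v/3.6)
# meter top corners in top crop / scene crop
for a,b in (((186,257),(540,292)),((222,268),(610,284)),):
  print(tri(ray(t,cr(*a)),ray(s,cs(*b))))
print('mtop ctr',plane(t,cr(192,298),.15))
E
```

```text
disc [ 0.53862054 -0.18743566  0.079     ] purple [ 0.53875072 -0.18684545  0.072     ] barend [ 0.55117889 -0.20452853  0.109     ]
[ -0.76386926  -0.58154495 164.1269992 ]
(array([0.54792831, 0.23843952, 0.17266264]), [4.0, 4.0])
(array([0.52108056, 0.23376104, 0.16679325]), [26.4, 26.4])
mtop ctr [0.51405982 0.23987684 0.15      ]
```

send_rows(targets="0 0 50 -5.5 0; 0 0 100 -5.5 0; 0 0 140 -5.5 0; 0 0 162 -5.5 0; 0 0 162 -5.5 0; 0 0 162 -5.5 0; 0 0 162 -5.5 255; 0 0 162 -5.5 255; 0 0 162 -5.5 255; 0 0 162 -5.5 255; 0 0 162 -5.5 255; 0 0 162 -5.5 255; 0 0 162 -5.5 255; 0 0 162 -5.5 255", newtons=60)

```text
time: 3.82
ee_pos: [0.5387, -0.1866, 0.0855]
tcp_rot: [-180.0, -0.0, 126.8]
wrist_force: [-0.1, 1.0, -0.1]
opening: -0.0002
grasp_force: 0.0
```

The fingers closed on nothing, so I look before doing anything else.

```bash
python3 -c "
from h import *
s=camera('scene');w=camera('wrist');t=camera('top')
np.save('w2.npy',toolT())
im=np.vstack([cv2.resize(w[100:400,160:480],(640,600))[:, :]]);a=cv2.resize(s[110:210,230:350],(480,400),interpolation=2)
cv2.imwrite('pics/m.png',np.hstack([cv2.resize(w,(400,250)),cv2.resize(s[130:205,240:360],(400,250),interpolation=2)]))
cv2.imwrite('pics/t2.png',t);cv2.imwrite('pics/s2.png',s);cv2.imwrite('pics/w2.png',w)"
```

```text
(no output)
```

View pics/m.png

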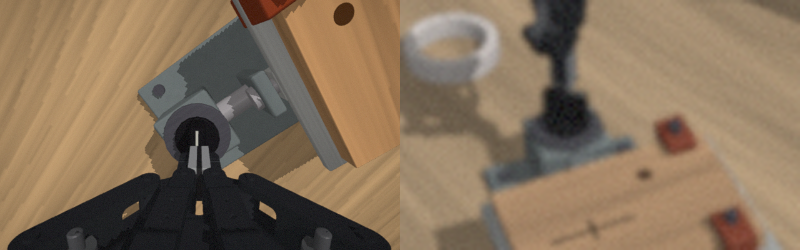

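```bash
python3 -c "
from h import *
T=np.load('w2.npy');c=cam('wrist',T)
print(T[:3,3],bot.get_obs()['grasp_force'],bot.get_obs()['opening'])
for z in (.079,.0855,.109,.12): print(z,proj(c,(.5386,-.1874,z)))
print('tcp',proj(c,T[:3,3]))
w=cv2.imread('pics/w2.png')
cv2.imwrite('pics/m2.png',cv2.resize(w[150:310,230:400],None,fx=3.5,fy=3.5,interpolation=2))"
```

```text
[ 0.53869458 -0.18656237  0.08556424] 0.0 -8.412513322060117e-05
0.079 [315.81791206 221.72011606]
0.0855 [315.74188628 225.53837407]
0.109 [315.41925525 241.74193761]
0.12 [315.23599968 250.94561917]
tcp [316.73003641 224.58703685]
```

View pics/m2.png

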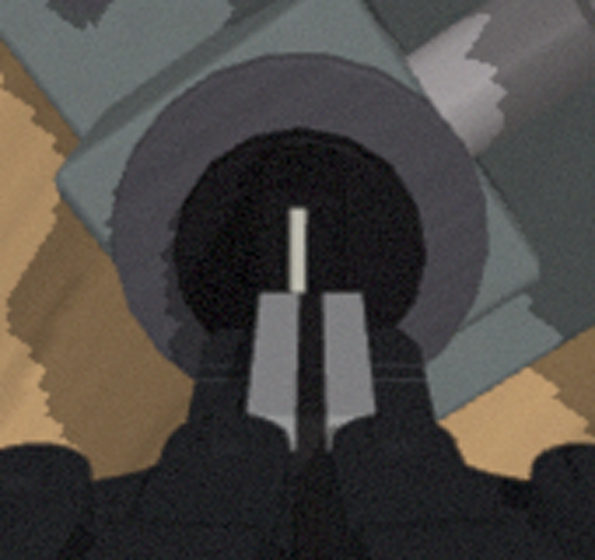

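```bash
python3 -c "
from h import *
T=np.load('w2.npy');c2=cam('wrist',T);c1=cam('wrist',np.load('w1.npy'))
print(tri(ray(c1,(315,159.5)),ray(c2,(315.1,209.2))))
# disc far edge/ purple ring circle centre: w1 r=(525-162)/12, w2
print('purple',tri(ray(c1,(317.2,169.2)),ray(c2,(230+298/3.5,150+242/3.5))))
print('black',tri(ray(c1,(316.8,171)),ray(c2,(230+300/3.5,150+240/3.5))))
for x in (11,-11):
  for z in (0,-.0187): print(x,z,proj(c2,T[:3,:3]@np.array([x/1e3,0,z])+T[:3,3]))
"
```

```text
(array([ 0.52854571, -0.17425022,  0.105948  ]), [0.0, 0.0])
purple (array([ 0.53776196, -0.18628825,  0.07819384]), [0.4, 0.4])
black (array([ 0.54019447, -0.19013624,  0.06444442]), [0.2, 0.2])
11 0 [316.70290886 206.55499634]
11 -0.0187 [316.5522452 217.297621 ]
-11 0 [316.75633964 242.07113737]
-11 -0.0187 [316.61627357 256.13882397]
```

The crop shows the fingers shut just above the bar. In both wrist views the fingertips appear about 35–40 mm behind the nominal TCP: with the fingers open, the tips are at pixel row 246 and 196 px apart, which gives a depth of 0.14 m. The bar top triangulates to 0.106 m, as it should. The real finger ends are therefore higher than ee_pos says. I'll open, go 32 mm lower and close again.

send_rows(targets="0 0 0 0 0; 0 0 0 0 0; 0 0 0 0 0; 0 0 0 0 0; 0 0 0 0 0; 0 -1 10 0 0; 0 -1 20 0 0; 0 -1 32 0 0; 0 -1 32 0 0")

```text
time: 5.1
ee_pos: [0.5371, -0.1869, 0.052]
tcp_rot: [-179.9, -0.1, 126.8]
wrist_force: [0.8, 0.1, 1.3]
opening: 0.0858
grasp_force: 0.0
```

send_rows(targets="0 0 0 0 255; 0 0 0 0 255; 0 0 0 0 255; 0 0 0 0 255; 0 0 0 0 255; 0 0 0 0 255; 0 0 0 0 255", newtons=60)

```text
time: 5.98
ee_pos: [0.5373, -0.1877, 0.0541]
tcp_rot: [-179.9, 0.0, 126.8]
wrist_force: [-4.5, -2.0, 5.0]
opening: 0.0127
grasp_force: 59.3
```

Gripped: opening 13 mm, 59 N. Now I turn it 55° clockwise.

send_rows(targets="0 0 0 8 255; 0 0 0 16 255; 0 0 0 24 255; 0 0 0 32 255; 0 0 0 40 255; 0 0 0 48 255; 0 0 0 55 255; 0 0 0 55 255; 0 0 0 55 255")

```text
time: 7.1
ee_pos: [0.538, -0.1877, 0.0541]
tcp_rot: [179.9, 0.0, 71.9]
wrist_force: [-2.0, -3.7, 4.4]
opening: 0.0125
grasp_force: 59.2
```

```bash
python3 -c "
from h import *
o=bot.get_obs();print(o['time'],o['q'].round(1),o['ee_pos'].round(4),o['tcp_rot'].round(2),o['torque'],o['wrist_force'])"
```

```text
7.1 [-19.2   7.2  -3.3  79.4  -0.   88.9] [ 0.538  -0.1877  0.0541] [1.7995e+02 5.0000e-02 7.1940e+01] [-0.93547263  0.28719605 -0.09409499] [-2.00959933 -3.69533136  4.43931728]
```

Tool yaw is 71.9° against a target of 71.7°. I release and rise.

send_rows(targets="0 0 0 0 0; 0 0 0 0 0; 0 0 0 0 0; 0 0 0 0 0; 0 0 0 0 0; 0 0 -50 0 0; 0 0 -110 0 0; 0 0 -170 0 0; 0 0 -230 0 0; 0 0 -250 0 0; 0 0 -250 0 0")

```text
time: 8.48
ee_pos: [0.5385, -0.1874, 0.305]
tcp_rot: [179.8, 0.0, 71.8]
wrist_force: [0.2, 0.1, -0.4]
opening: 0.0854
grasp_force: 0.0
```

```bash
python3 - <<'E'
from h import *
T=toolT();np.save('w3.npy',T);w=camera('wrist');cv2.imwrite('pics/w3.png',w);c=cam('wrist',T)
print(bot.get_obs()['time'],T[:3,3])
k=proj(c,(.5386,-.1874,.109)).astype(int);sub=w[k[1]-25:k[1]+25,k[0]-25:k[0]+25]
ys,xs=np.where(sub.min(2)>110);p=np.c_[xs+k[0]-25,ys+k[1]-25].astype(np.float32);l=cv2.fitLine(p,2,0,.01,.01).ravel();print(len(p))
A,B=[plane(c,l[2:]+s*8*l[:2],.108) for s in(1,-1)];print('dash yaw',np.degrees(np.arctan2(*(A-B)[1::-1])))
d=T[:3,:3].T@(np.array([.515,.24,.30])-T[:3,3]);print(d*1e3)
E
```

```text
8.525 [ 0.53853019 -0.18735771  0.3049598 ]
26
dash yaw -108.22691817960839
[ 398.67755834 -155.72024826    4.50488213]
```

The knob dash is now at 71.8°, so the table is level. Moving over the meter.

send_rows(targets="50 -20 0 -10 0; 100 -40 0 -20 0; 155 -60 0 -30 0; 210 -80 0 -40 0; 265 -105 0 -50 0; 320 -125 0 -60 0; 375 -145 0 -70 0; 400 -156 0 -80 0; 400 -156 0 -90 0; 400 -156 0 -90 0; 400 -156 0 -90 0")

```text
time: 9.9
ee_pos: [0.5144, 0.2411, 0.3027]
tcp_rot: [-179.9, -0.1, 161.6]
wrist_force: [0.0, -0.4, -0.5]
opening: 0.0855
grasp_force: 0.0
```

```bash
python3 - <<'E'
from h import *
T=toolT();np.save('w4.npy',T);w=camera('wrist');cv2.imwrite('pics/w4.png',w);c=cam('wrist',T)
print(bot.get_obs()['time'],T[:3,3],bot.get_obs()['tcp_rot'],bot.get_obs()['q'].round(1))
k=proj(c,(.514,.24,.15)).astype(int);print(k)
x0,y0=max(k[0]-115,0),max(k[1]-85,0);print(x0,y0)
cv2.imwrite('pics/w4c.png',cv2.resize(w[y0:y0+170,x0:x0+230],None,fx=3.4,fy=3.4,interpolation=2))
E
```

```text
9.95 [0.51437388 0.24112116 0.30272274] [-1.79967987e+02 -3.38660929e-02  1.61597422e+02] [ 25.1  11.9  29.9 108.1   0.   43.5]
[316 172]
201 87
```

View pics/w4c.png

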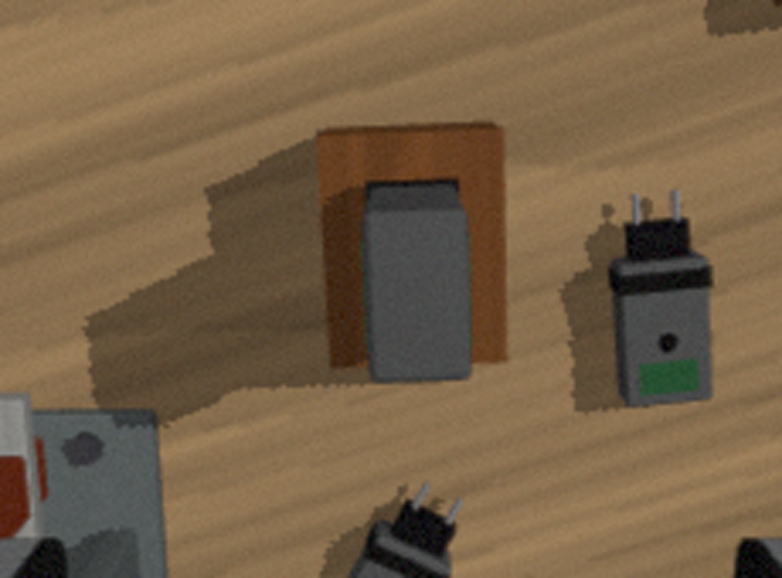

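The view shows the largest meter in its stand, with its top face corners at crop (364,210), (466,208), (471,378) and (372,380), and the two small ones lying to the right and below. I compute its pose from these corners.

```bash
python3 - <<'E'
from h import *
T=np.load('w4.npy');c=cam('wrist',T)
P=np.array([plane(c,(201+u/3.4,87+v/3.4),.15) for u,v in((364,210),(466,208),(471,378),(372,380))])
print(P.round(4),'ctr',P.mean(0));a=P[0]-P[3];b=P[1]-P[2];e=P[1]-P[0];f=P[2]-P[3]
for v in(a,b,e,f):print(np.linalg.norm(v),np.degrees(np.arctan2(v[1],v[0])))
S=np.array([plane(c,(201+u/3.4,87+v/3.4),.06) for u,v in((317,129),(502,124),(507,362),(331,367))]);print('stand',S.mean(0),np.linalg.norm(S[0]-S[1]),np.linalg.norm(S[1]-S[2]),[np.degrees(np.arctan2(*v[1::-1])) for v in(S[0]-S[3],S[1]-S[2])])
print('ee->ctr tool',(T[:3,:3].T@(P.mean(0)-T[:3,3]))*1e3)
E
```

```text
[[0.4879 0.2393 0.15  ]
 [0.4969 0.2684 0.15  ]
 [0.5478 0.254  0.15  ]
 [0.5386 0.2245 0.15  ]] ctr [0.51780357 0.24653129 0.15      ]
0.05289940409000191 163.78506755058666
0.05285905270881083 164.17300487275875
0.030499887129078355 72.68935515275382
0.030856959321023187 72.77922387847532
stand [0.51780097 0.2464531  0.06      ] 0.06903512097836484 0.0919380891541293 [np.float64(163.88039284289405), np.float64(164.20887721122565)]
ee->ctr tool [ -1.68017091   6.35834479 152.71547688]
```

Centre (0.518, 0.2465) and yaw about 163.6°. The stand's centre measured at 0.06 m coincides with the meter's at 0.15 m, and the sizes fit. I descend and grip.

send_rows(targets="-1.5 6.5 50 -2 0; -1.5 6.5 100 -2 0; -1.5 6.5 140 -2 0; -1.5 6.5 170 -2 0; -1.5 6.5 200 -2 0; -1.5 6.5 232 -2 0; -1.5 6.5 232 -2 0; -1.5 6.5 232 -2 0")

```text
time: 10.95
ee_pos: [0.5184, 0.2472, 0.0729]
tcp_rot: [180.0, 0.1, 163.7]
wrist_force: [0.1, -0.4, 0.1]
opening: 0.0854
grasp_force: 0.0
```

send_rows(targets="0 0 0 0 255; 0 0 0 0 255; 0 0 0 0 255; 0 0 0 0 255; 0 0 0 0 255; 0 0 0 0 255", newtons=50)

```text
time: 11.7
ee_pos: [0.5182, 0.2473, 0.0721]
tcp_rot: [180.0, 0.0, 163.8]
wrist_force: [-0.8, -2.0, 5.7]
opening: 0.0314
grasp_force: 54.7
```

```bash
python3 - <<'E'
from h import *
o=bot.get_obs();print(o['ee_pos'],o['tcp_rot'],o['wrist_force'])
T=np.load('w3.npy');c=cam('wrist',T);w=cv2.imread('pics/w3.png')
k=proj(c,(.625,-.022,.108));print(k);k=k.astype(int)
s=w[k[1]-28:k[1]+28,k[0]-28:k[0]+28].astype(int).sum(2);m=s<0.55*np.median(s)
ys,xs=np.where(m);P=np.array([plane(c,(x+k[0]-28,y+k[1]-28),.108)[:2] for x,y in zip(xs,ys)]);print(len(P))
L=cv2.fitLine(P.astype(np.float32),cv2.DIST_HUBER,0,1e-4,1e-4).ravel();d=L[:2]*np.sign(L[0]);n=np.array([-d[1],d[0]])
r=(P-L[2:])@n;q=np.abs(r)<.002;lx=((P-L[2:])@d)[q];print('yaw',np.degrees(np.arctan2(d[1],d[0])),'long',np.ptp(lx),'short',np.ptp(r))
print('stroke mid',L[2:]+d*(lx.min()+lx.max())/2)
far=np.abs(r)>.003;print('cross',L[2:]+d*((P-L[2:])@d)[far].mean(), far.sum(), 'short mid off',(r.max()+r.min())/2)
E
```

```text
[0.51817898 0.24733233 0.07206795] [1.79972381e+02 3.41448578e-02 1.63816791e+02] [-0.82996836 -2.02175581  5.70001633]
[347.377369   -13.96227796]
0
  return _methods._mean(a, axis=axis, dtype=dtype,
  ret = ret.dtype.type(ret / rcount)
Traceback (most recent call last):
cv2.error: OpenCV(4.12.0) /io/opencv/modules/imgproc/src/linefit.cpp:618: error: (-215:Assertion failed) npoints2 >= 0 || npoints3 >= 0 in function 'fitLine'
```

Gripped: opening 31.4 mm, 55 N. I lift straight up, then go beside the panel so the wrist camera can see the cross past the meter.

send_rows(targets="0 0 -30 0 255; 0 0 -70 0 255; 0 0 -120 0 255; 0 0 -170 0 255; 0 0 -190 0 255; 0 0 -190 0 255; -35 -28 -190 0 255; -70 -56 -190 0 255; -105 -84 -190 0 255; -139 -113 -190 0 255; -139 -113 -190 0 255; -139 -113 -190 0 255")

```text
time: 13.2
ee_pos: [0.6195, 0.1001, 0.2599]
tcp_rot: [-180.0, -0.1, 163.8]
wrist_force: [1.0, 0.8, -1.5]
opening: 0.0315
grasp_force: 54.1
```

```bash
cat > cross.py <<'E'
from h import *
T=toolT();w=camera('wrist');cv2.imwrite('pics/w5.png',w);c=cam('wrist',T);o=bot.get_obs()
print(o['time'],T[:3,3],o['tcp_rot'],o['wrist_force'],o['opening'])
def meas(c,w,h,th):
  k=proj(c,(.625,-.022,.108));k=k.astype(int);print(k)
  s=w[k[1]-h:k[1]+h,k[0]-h:k[0]+h].astype(int).sum(2);m=s<th*np.median(s)
  ys,xs=np.where(m);P=np.array([plane(c,(x+k[0]-h,y+k[1]-h),.108)[:2] for x,y in zip(xs,ys)]);print(len(P))
  L=cv2.fitLine(P.astype(np.float32),cv2.DIST_HUBER,0,1e-4,1e-4).ravel();d=L[:2]*np.sign(L[0]);n=np.array([-d[1],d[0]])
  r=(P-L[2:])@n;q=np.abs(r)<.002;lx=((P-L[2:])@d)[q];print('yaw',np.degrees(np.arctan2(d[1],d[0])),'long',np.ptp(lx),'short',np.ptp(r))
  print('stroke mid',L[2:]+d*(lx.min()+lx.max())/2)
  far=np.abs(r)>.004;print('cross',L[2:]+d*((P-L[2:])@d)[far].mean(), far.sum(), 'short mid off',(r.max()+r.min())/2)
for a in((c,w,36,.5),(cam('top'),camera('top'),13,.72)):
  try: meas(*a)
  except Exception as e: print(e)
E
python3 cross.py
```

```text
13.25 [0.61954341 0.10006002 0.25985979] [-1.79970708e+02 -9.88160670e-02  1.63842443e+02] [-0.1076782  -0.28142163 -1.87533883] 0.031363968222568823
[209 209]
174
yaw -17.932756 long 0.06941674464232434 short 0.023532752495225007
stroke mid [ 0.62550854 -0.02289125]
cross [ 0.62507393 -0.0227506 ] 35 short mid off 3.917555245511878e-06
[328 178]
154
yaw -36.461197 long 0.0866827892172109 short 0.04391653914917003
stroke mid [ 0.6296196  -0.03636422]
cross [ 0.63589781 -0.04100327] 119 short mid off 0.0004847223964057467
```

The cross is at (0.6252, -0.0228) with strokes of 69 and 23.5 mm at yaw -17.9°, which agrees with the first estimate. I go above it, then down to about 10 mm over the panel.

send_rows(targets="-13 -38 0 1.7 255; -26 -76 0 1.7 255; -40 -115.5 0 1.7 255; -40 -115.5 0 1.7 255; -40 -115.5 40 1.7 255; -40 -115.5 75 1.7 255; -40 -115.5 90 1.7 255; -40 -115.5 90 1.7 255; -40 -115.5 90 1.7 255")

```text
time: 14.42
ee_pos: [0.6267, -0.0216, 0.1733]
tcp_rot: [180.0, 0.1, 162.1]
wrist_force: [0.1, -0.3, -3.1]
opening: 0.0316
grasp_force: 53.9
```

```bash
python3 - <<'E'
from h import *
o=bot.get_obs();print(o['time'],o['ee_pos'],o['tcp_rot'],o['wrist_force'])
s=camera('scene');w=camera('wrist')
a=cv2.resize(s[140:240,240:370],(780,600),interpolation=2);cv2.imwrite('pics/w6.png',w)
b=cv2.resize(w[60:400,160:480],(245,260));a[:260,-245:]=b
cv2.imwrite('pics/last.png',a)
E
```

```text
14.425 [ 0.6267374  -0.02163591  0.17334378] [1.79962279e+02 1.20882097e-01 1.62147339e+02] [ 0.06731061 -0.31430312 -3.09763096]
```

View pics/last.png

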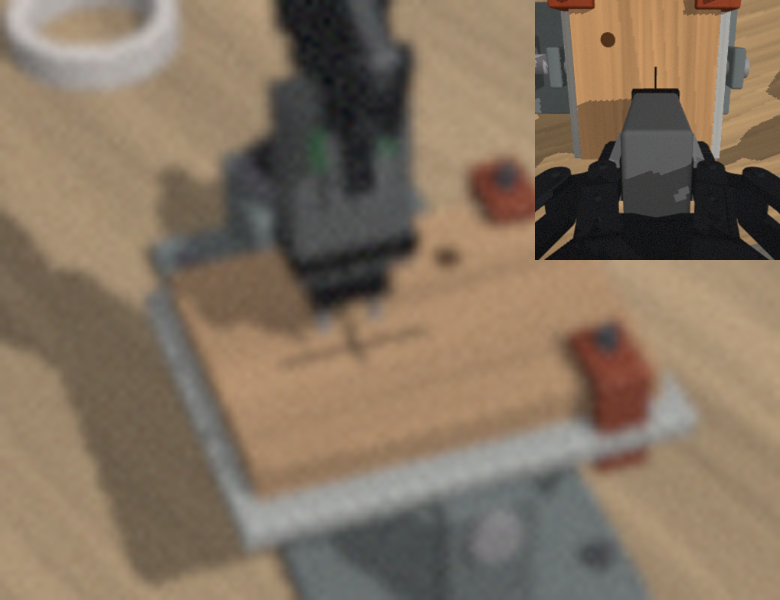

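The inset and the scene crop show the meter upright. The pins are at crop (322,320) and (374,308), the cross centre is at (352,340), and the pins are in line with the long stroke. I check numerically.

```bash
python3 - <<'E'
from h import *
s=cam('scene');o=bot.get_obs();e=o['ee_pos']
print(e,'pins pred',proj(s,(e[0],e[1],e[2]-.052)),'seen',(240+348/6,140+314/6),'cross pred',proj(s,(.6252,-.0228,.108)),'seen',(240+352/6,140+340/6))
E
```

```text
[ 0.62685179 -0.02192246  0.17321899] pins pred [297.62753604 194.28773002] seen (298.0, 192.33333333333334) cross pred [298.1175314  197.60053024] seen (298.6666666666667, 196.66666666666666)
```

send_rows(targets="1 -1 3 0 255; 1 -1 6 0 255; 1 -1 10 0 255; 1 -1 10 0 255; 1 -1 10 0 255")

```text
time: 15.15
ee_pos: [0.6249, -0.0227, 0.1616]
tcp_rot: [-180.0, -0.0, 162.1]
wrist_force: [-0.2, 0.2, -2.0]
opening: 0.0314
grasp_force: 54.0
```

send_rows(targets="0 0 1 0 255; 0 0 2 0 255; 0 0 3 0 255; 0 0 4 0 255; 0 0 4 0 255; 0 0 4 0 255; 0 0 4 0 255")

```text
time: 16.02
ee_pos: [0.625, -0.0227, 0.1577]
tcp_rot: [180.0, 0.0, 162.1]
wrist_force: [0.1, 0.0, -0.5]
opening: 0.0312
grasp_force: 54.1
```

```bash
python3 -c "
from h import *
o=bot.get_obs();print(o['ee_pos'],o['wrist_force'])"
```

```text
[ 0.62498965 -0.02273592  0.15767551] [ 0.12739336  0.03297388 -0.52128871]
```

Contact force is about 1.5 N, as predicted for a first touch at about 0.160. Five millimetres more.

send_rows(targets="0 0 1 0 255; 0 0 2 0 255; 0 0 3 0 255; 0 0 4 0 255; 0 0 5 0 255; 0 0 5 0 255; 0 0 5 0 255; 0 0 5 0 255; 0 0 5 0 255")

```text
time: 17.15
ee_pos: [0.625, -0.0228, 0.1526]
tcp_rot: [-180.0, 0.0, 162.1]
wrist_force: [-0.6, -0.7, 1.4]
opening: 0.0318
grasp_force: 54.3
```

```bash
python3 -c "
from h import *
f=[]
for i in range(6): camera('scene'); o=bot.get_obs(); f.append(o['wrist_force'])
print(o['time'],o['ee_pos'],o['tcp_rot'],np.mean(f,0),np.std(f,0),o['torque'])"
```

```text
17.45 [ 0.62493563 -0.0227279   0.15258444] [-1.79999868e+02  1.09547906e-03  1.62116743e+02] [ 0.29314256 -0.54136843  1.16198886] [0.27518274 0.20609319 0.46821911] [-0.18346255  0.0112523  -0.00531039]
```

The press is about 3.1 N (about 7 mm in), and the arm is still and on target. Handing in.

```bash
python3 -c "
from workcell import ticket
print(ticket.job_done())"
```

```text
the job is handed in; nothing more can be done
None
```

The job is handed in with the table level by the knob's dash and the meter held upright on the cross at about 3 N, its pins about 7 mm in by the arm's measured height; no judging result came back.

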